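Mesh the splined gear in the gearbox and hold it home

TASK

Lift the blue canister by its handle off the green gearbox and set it down upright, without dropping it, on the bench beside the gearbox (within a forearm's length). Then take the gear by its orange square head out of the wooden block, turn it until its four splines match the cross-shaped socket in the gearbox, slide it in against the spring until the gear sits fully home on the gearbox, and finish while still holding it pressed down there: do not let go. Leave the other things on the bench where they stand.

Things in the scene. Friction and masses are not known exactly. Their poses are not given: they have to be found in the camera images.
- drive: Green gearbox, a fixed block 130x130 mm and 64 mm high with a fixed foot strip along each of two sides (152 mm over the strips). Origin: centre of its underside on the bench; z up. The socket is at its centre, in its top face.
- sleeve (a joint): Angle (rad) of the steel splined sleeve about the vertical in the gearbox, 0 when the slots are square with the block. It starts anywhere from -0.75 to 0.75, turns only stiffly (about 0.3 N m) and need not be turned.
- socket (a point): Centre of the socket mouth, level with the gearbox's top (64 mm above the bench). The socket is a cross of two slots, 10 mm wide and 40 mm from end to end, along this frame's x and y (it turns with the sleeve); z up. Red marks on the rim show the slot ends. A round ring 54 mm across surrounds it.
- ejector (a joint): Spring-loaded brass disc in the bottom of the socket; travel (m) pressed down, 0 at rest with its top 24 mm below the mouth, 0.012 when the gear is home (stop at 0.018). The spring pushes up with 5 N at rest, 10 N when the gear is home, more than the gear's weight, so a gear let go rises again.
- gear: Steel gear, 69 mm across the teeth, 10 mm thick, about 0.25 kg. Origin: centre of its underside (the shoulder that lands on the gearbox top when home); z up. On top a square orange head to grasp, 24x24 mm, from z = 10 to 44 mm, its sides along x and y. Below, the stem with four splines along +x, -x, +y, -y (see gear_foot). Its four quarter turns are all alike.
- gear_foot (a point): Lower end of the gear's stem, 36 mm below the gear's origin. The stem is cross-shaped: 34 mm across with splines 7 mm thick down to 29 mm below the gear, then a narrower tip 30 mm across with splines 4 mm thick.
- holder: Fixed wooden block 84x84x46 mm with a round hole 42 mm wide through its centre, in which the gear hangs by its shoulder at the start. Origin: centre of its underside; z up.
- canister: Blue closed canister with a metal lid, 67 mm wide, 62 mm high without its handle, about 0.3 kg. Origin: centre of its underside; z up. It starts on the gearbox top, covering the socket.
- canister_handle (a point): Middle of the canister's rigid black handle bar, 105 mm above the canister's underside: 10 mm thick and 10 mm high, 62 mm long along the canister's y; under the bar there are 38 mm free down to the lid.
- screw_jar: Bystander: jar with red lid, 62 mm wide, 80 mm high; origin at the centre of its underside.
- live_centre: Bystander: steel lathe centre standing on its flange, 42 mm wide, 88 mm high; origin at the centre of its underside.
- tape_measure: Bystander: yellow tape measure, 36x83x63 mm; origin at the centre of its underside.
Not all that is in view belongs to the job. What is shaped like the canister but yellow is not meant.

How it is judged:
By the outcome, as a careful person would: the job done as asked, in the order asked, and still so for the second after the job is handed in, while the arm keeps its last pose, push and grip.
It also fails if it takes over 51 s, if anything falls off the work surface, if the arm or the gripper's body presses on something with over 40 N, if the wrist force passes 120 N, or if a joint passes its speed limit or range.

ROBOT

A 6-joint arm with a two-finger parallel gripper is mounted at the origin on a cart in front of the work surface, level with it; the furniture and walls round the work are solid. World frame = base frame: x ahead of the robot, y to its left, z up, the work surface at z = 0. Lengths are in m, angles in rad, forces in N, time in s.
With the tool pointing down it reaches from about 0.2 to 0.875 m from the base axis. Payload 3.4 kg.
Tool frame: the origin (TCP) lies at the very end of the fingers, on their centre line; the grasp point (between the pads) lies 19 mm behind it (ctrl.grip_depth is the distance from the TCP to the grasp point, in m); x points along the fingers, z is the direction in which the jaws open and shut, and the axes are right-handed (so a half turn about x gives the same grasp; the last joint's range is limited). The gripper opens to 94 mm and grips with 3 to 60 N. Pads are 16 mm wide; open, the fingers measure 119 mm over their backs; the gripper's body (75 mm by 177 mm) begins 78 mm behind the grasp point.
Start: joints at [-1.27, 0.276, 1.505, -0, 1.361, -0.121], TCP at [0.235, -0.525, 0.167] pointing down, gripper open.
Joint ranges: [-2.89, 2.89], [-0.75, 2.08], [0.22, 2.7], [-1.18, 4.32], [0.11, 2.71], [-2.7, 2.7]. Speed limits (rad/s): [2.57, 2.57, 3.14, 3.14, 3.14, 3.14].

INTERFACE

Orientations are given as [roll, pitch, yaw] about the fixed x, y, z axes, in that order (R = Rz(yaw) Ry(pitch) Rx(roll)).
In Python, from plant import sense, optics, ticket, models, ctrl gives the robot as it stands. The module is installed in compiled form; this text tells all that it offers.
- The arm moves only by the shell command python3 -m pendant 'ROWS'. ROWS is JSON, a list that holds one entry, the list of rows, each a list of 7 numbers: the turn, a rotation vector about the tool's x, y, z in degrees, then the shift along the tool's x, y, z in m, then the opening, from 0 (shut) to 1 (fully open). In form: [[[wx, wy, wz, dx, dy, dz, gripper], ...]]. A call has 1 to 8 rows; each row shifts and turns the commanded pose from where the row before left it, along the tool's axes as they then stand; what a row does not reach is not made up. A row lasts 1/8 s, in which the tool goes at most 62.5 mm and 10.7 degrees, less where a joint would pass 70% of its speed; a pose out of reach is approached as far as the arm can. A call with a gripper value outside its range is refused whole. The fingers move at their own pace and stop on an object; the grip force is fixed at half the most. Time passes only in rows, so rows that do not move let the fingers close. It gives the time, the measured TCP pose, the force and the opening at its end, in the units of the state.
- sense(): the state, without advancing time (a new reading comes with each control period).
- optics.snapshot(name): name is "scene" or "side" or "wrist"; returns a dict with "frame" (480x640x3 uint8, blue, green, red), "fx", "fy", "cx", "cy" (pixels), "R" (3x3) and "t" (3): a world point X has camera coordinates R X + t; the wrist camera has in their place "tool_from_camera" (4x4, takes a point from camera to tool coordinates, whose origin is the TCP and whose axes are the tool frame's). Camera axes: x right, y down, z forward; pixel columns grow to the right and rows downward; lengths in m; the calibration is good to about 2 mm. A picture is of the moment at which its call begins: read the wrist's pose just before it. There is no depth.
- ticket.sign_off(): hands the job in, once; it reports no verdict.
Trained networks look in a picture, given as the dict that the camera call returned (one of the last four; its "shot" number tells which), for a name from the list of things; names that differ only in an ending like _2 or _b are one class to them, and where a whole thing is asked for, a point or a joint stands for the part that bears it (a point fixed in the world has none). Each returns a list of dicts, best first, with "score" (0 to 1); they miss things now and then, are a little off and sometimes report something else, mostly with a low value. They report only what shows in the picture. A call takes as long as a camera call. They do not tell look-alikes from the thing itself.
- models.spot_in(picture, name): "centre" ([column, row] in pixels, amid what is visible of it).
- models.outline_of(picture, name): "region" (480x640 bool, what is visible of it) and "centre" ([column, row] in pixels, amid what is visible of it).
The state is a dict: "time": time; "joint_pos": joint angles; "joint_velocities": joint speeds; "tau": joint torques, N m; "position": TCP position; "tcp_rot": TCP orientation; "wrist_force": force on the tool from outside, world axes, zero at the start; "wrist_torque": the same for the moment, N m; "opening": opening from 0.0 (shut) to 1.0 (fully open).
Only numpy, scipy, OpenCV 4.12 (cv2) and the standard library are available. Lean on these libraries where they do the work, as an engineer would, in place of code of your own. Each camera call takes 0.05 s, during which the arm holds its last target. There are 200 camera calls.

## Working session

There is one attempt and no reset: what is moved stays moved. The work goes in short steps, Python scripts to look and compute and a shell command to move; the robot and the scene stay as the last step left them, time stands still between calls to the robot, and variables do not carry over. Pictures are saved under pics/ and viewed, about 8 in all and at most 12, crops included, and the job is handed in when it is done.

```bash
mkdir -p pics
cat > h.py <<'E'
import numpy as np, cv2
from scipy.spatial.transform import Rotation as Rn
from plant import sense, optics, ticket, models, ctrl
def toolT(s):
    T=np.eye(4);T[:3,:3]=Rn.from_euler('xyz',s['tcp_rot']).as_matrix();T[:3,3]=s['position'];return T
def cam(name):
    s=sense();p=optics.snapshot(name)
    if 'R' in p: R=np.array(p['R']);t=np.array(p['t']);C=-R.T@t;A=R.T
    else:
        T=toolT(s)@np.array(p['tool_from_camera']);A=T[:3,:3];C=T[:3,3]
    p['A']=A;p['C']=C;return p
def ray(p,uv,z):
    d=p['A']@np.array([(uv[0]-p['cx'])/p['fx'],(uv[1]-p['cy'])/p['fy'],1.]);return p['C']+d*(z-p['C'][2])/d[2]
def proj(p,X):
    c=p['A'].T@(np.asarray(X)-p['C']);return np.array([p['fx']*c[0]/c[2]+p['cx'],p['fy']*c[1]/c[2]+p['cy']])
E
python3 - <<'E'
from h import *
np.set_printoptions(precision=3,suppress=True)
s=sense();print(s['time'],s['tcp_rot'],s['position'],s['wrist_force'],ctrl.grip_depth,s['opening'])
print(toolT(s)[:3,:3])
ims=[]
for n in ('scene','side'):
    p=cam(n);print(n,p['C'],p['A'][:,2],p['fx']);cv2.imwrite(f'pics/{n}0.png',p['frame'])
    for k,z in dict(drive=.05,gear=.06,holder=.03,canister=.1,canister_handle=.169,screw_jar=.04,live_centre=.04,tape_measure=.03).items():
        for d in models.spot_in(p,k)[:3]: print(k,round(d['score'],2),np.round(d['centre']),ray(p,d['centre'],z))
E
```

```text
0.0 [3.031 1.569 1.882] [ 0.235 -0.524  0.167] [ 0.29  -1.132  0.252] 0.0188 1.002326030021617
[[-0.001  0.912  0.409]
 [ 0.002  0.409 -0.912]
 [-1.     0.    -0.002]]
scene [-0.23   0.682  0.857] [ 0.633 -0.502 -0.589] 559.4820734804413
drive 0.78 [406. 262.] [ 0.456 -0.126  0.05 ]
gear 0.93 [256. 321.] [0.491 0.267 0.06 ]
holder 0.82 [262. 339.] [0.468 0.271 0.03 ]
canister 0.61 [412. 237.] [ 0.472 -0.154  0.1  ]
canister_handle 0.88 [407. 238.] [ 0.411 -0.066  0.169]
canister_handle 0.85 [451. 237.] [ 0.357 -0.145  0.169]
screw_jar 0.78 [287. 253.] [0.662 0.07  0.04 ]
live_centre 0.75 [323. 242.] [ 0.648 -0.028  0.04 ]
tape_measure 0.82 [204. 409.] [0.386 0.447 0.03 ]
tape_measure 0.2 [291. 253.] [0.668 0.054 0.03 ]
side [-0.127  1.042  0.818] [ 0.489 -0.703 -0.517] 485.7971087236766
drive 0.7 [388. 236.] [ 0.447 -0.112  0.05 ]
gear 0.55 [304. 291.] [0.496 0.258 0.06 ]
holder 0.85 [303. 306.] [0.483 0.28  0.03 ]
canister 0.96 [384. 213.] [ 0.485 -0.154  0.1  ]
canister 0.58 [412. 209.] [ 0.424 -0.223  0.1  ]
canister_handle 0.86 [411. 209.] [ 0.373 -0.103  0.169]
canister_handle 0.8 [384. 212.] [ 0.431 -0.046  0.169]
canister_handle 0.7 [300. 305.] [0.384 0.413 0.169]
screw_jar 0.71 [296. 244.] [0.673 0.057 0.04 ]
live_centre 0.7 [317. 235.] [ 0.65 -0.02  0.04]
tape_measure 0.83 [291. 360.] [0.394 0.446 0.03 ]
tape_measure 0.18 [300. 291.] [0.529 0.232 0.03 ]
```

View pics/scene0.png

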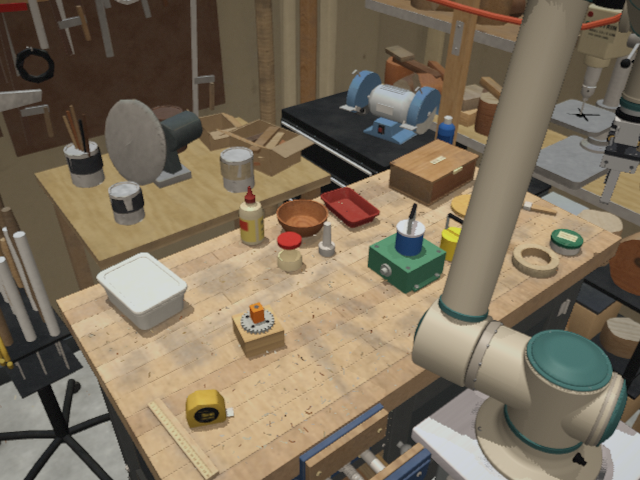

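View pics/side0.png

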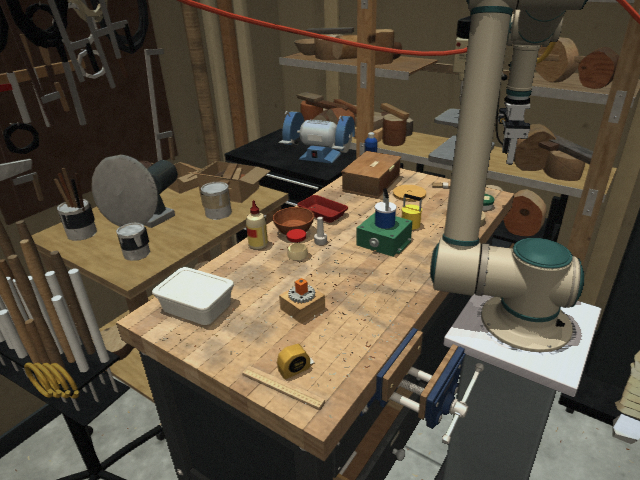

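The blue canister is at scene (410,238) on the green gearbox, and the yellow look-alike is at (451,243), to its right on the bench. The gear is in the wooden block at (257,320). The side view agrees: blue at (385,213), yellow at (412,215). I'm moving above the gearbox for a close look that will also confirm which canister is which.

```bash
python3 -m pendant '[[[0,0,0,-0.04,0.03,-0.02,1],[0,0,0,-0.025,0.046,-0.03,1],[0,0,0,-0.025,0.046,-0.03,1],[0,0,0,-0.025,0.046,-0.03,1],[0,0,0,-0.02,0.048,-0.032,1],[0,0,0,-0.02,0.048,-0.032,1],[0,0,0,-0.02,0.048,-0.032,1],[0,0,0,-0.01,0.05,-0.034,1]]]'
python3 - <<'E'
from h import *
np.set_printoptions(precision=3,suppress=True)
s=sense();print(s['time'],s['position'],toolT(s)[:3,:3],s['joint_pos'])
p=cam('wrist');print(p['C'],p['A'],p['fx']);cv2.imwrite('pics/w1.png',p['frame'])
for k,z in dict(drive=.06,canister=.12,canister_handle=.169).items():
        for d in models.spot_in(p,k)[:3]: print(k,round(d['score'],2),np.round(d['centre']),ray(p,d['centre'],z))
E
```

```text
time: 1.9
position: [0.4686, -0.1561, 0.3539]
tcp_rot: [0.594, 1.568, -0.555]
wrist_force: [1.4, -1.0, 0.3]
opening: 0.999
1.9 [ 0.469 -0.156  0.354] [[ 0.002  0.913  0.409]
 [-0.001  0.409 -0.913]
 [-1.     0.002  0.002]] [-0.462  0.1    1.284 -0.     1.755  0.687]
[ 0.54  -0.123  0.571] [[ 0.41  -0.88  -0.241]
 [-0.912 -0.394 -0.112]
 [ 0.004  0.266 -0.964]] 376.2701367788599
drive 0.6 [312. 163.] [ 0.506 -0.135  0.06 ]
drive 0.21 [26. 31.] [0.508 0.247 0.06 ]
drive 0.15 [297.  26.] [ 0.648 -0.052  0.06 ]
canister 0.73 [400. 235.] [ 0.475 -0.269  0.12 ]
canister 0.6 [318. 192.] [ 0.481 -0.154  0.12 ]
canister_handle 0.94 [395. 241.] [ 0.473 -0.252  0.169]
canister_handle 0.84 [316. 190.] [ 0.489 -0.149  0.169]
```

View pics/w1.png

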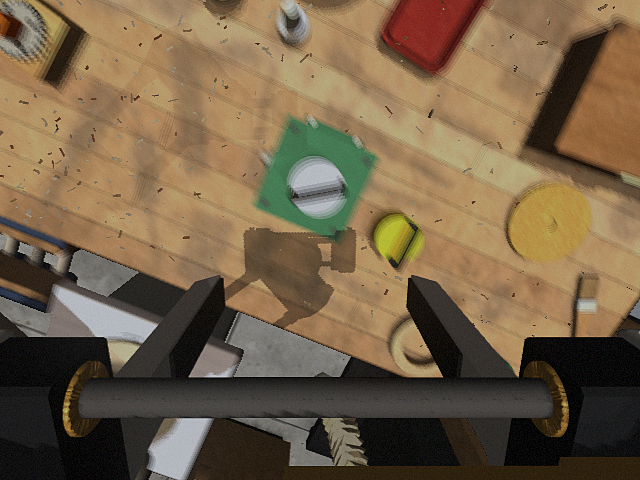

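The wrist view shows two handled canisters. The one at (318,190) stands on the green gearbox with its bar running from (291,195) to (346,186), and the yellow one at (400,238) stands on the bench. The one on the gearbox fits the task. I'll confirm its colour in one crop and measure the bar.

Run:
```python
from h import *
np.set_printoptions(precision=3,suppress=True)
a=cv2.imread('pics/scene0.png')[190:300,350:490]
p=cam('wrist');f=p['frame'];b=f[100:270,240:440]
a=cv2.resize(a,(500,393));b=cv2.resize(b,(462,393),interpolation=cv2.INTER_CUBIC)
cv2.imwrite('pics/c2.png',cv2.resize(np.hstack([a,b]),(790,323)))
g=cv2.cvtColor(f,cv2.COLOR_BGR2HSV)
m=cv2.inRange(g,(45,80,30),(85,255,255));n,l,st,c=cv2.connectedComponentsWithStats(m)
i=1+np.argmax(st[1:,4]);print('green',st[i],c[i])
pts=np.argwhere(l==i)[:,::-1]
W=np.array([ray(p,q,.064)[:2] for q in pts],np.float32);r=cv2.minAreaRect(W);print(r)
# dark bar inside lid
sub=f[150:240,270:370].max(2);print('bar thr')
for th in (70,90,110):
    q=np.argwhere(sub<th)[:,::-1]+[270,150];q=q[[np.hypot(*(x-[318,190]))<27 for x in q]]
    if len(q)<10: continue
    w=np.array([ray(p,x,.172)[:2] for x in q],np.float32);print(th,len(q),cv2.minAreaRect(w),w.mean(0),np.linalg.eigh(np.cov(w.T))[1][:,1])
```

```text
green [ 256  118  127  128 6933] [317.663 176.73 ]
((0.48722678422927856, -0.15389756858348846), (0.13842879235744476, 0.12941378355026245), 0.41845273971557617)
bar thr
70 527 ((0.4956746995449066, -0.14609487354755402), (0.040794506669044495, 0.056227050721645355), 34.46577072143555) [ 0.483 -0.154] [-0.551  0.835]
90 543 ((0.4946296811103821, -0.14603427052497864), (0.042616140097379684, 0.056697189807891846), 38.869293212890625) [ 0.484 -0.154] [-0.549  0.836]
110 573 ((0.49420997500419617, -0.14602987468242645), (0.04324696958065033, 0.05686504393815994), 40.49075698852539) [ 0.484 -0.153] [-0.504  0.864]
```

View pics/c2.png

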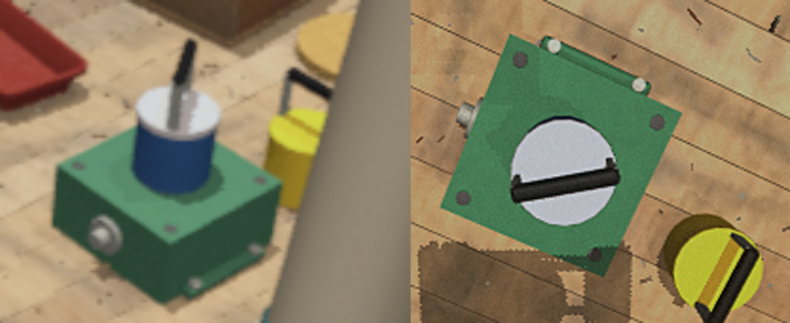

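The crop confirms it: the canister on the gearbox is blue, and the yellow one beside it is the look-alike. I'll recompute the bar from its ends, about (295,202) and (349,193) in the settled frame.

Run:
```python
from h import *
np.set_printoptions(precision=3,suppress=True)
s=sense();print(s['position'],toolT(s)[:3,2])
p=cam('wrist');f=p['frame']
sub=f[150:240,270:370].max(2)
m=(sub<90).astype(np.uint8);n,l,st,c=cv2.connectedComponentsWithStats(m)
for i in range(1,n):
    if st[i,4]>100:
        q=np.argwhere(l==i)[:,::-1]+[270,150]
        w=np.array([ray(p,x,.172)[:2] for x in q],np.float32);r=cv2.minAreaRect(w);v=np.linalg.eigh(np.cov(w.T))[1][:,1]
        print(st[i],r,w.mean(0),np.degrees(np.arctan2(v[1],v[0])))
d=models.outline_of(p,'drive')
for k,z in dict(screw_jar=.04,live_centre=.04,holder=.046,gear=.06).items():
    for d in models.spot_in(p,k)[:1]: print(k,d['score'],d['centre'],ray(p,d['centre'],z))
```

```text
[ 0.467 -0.158  0.352] [ 0.41  -0.912  0.   ]
[ 22  32  58  25 615] ((0.48614585399627686, -0.1546299308538437), (0.015722516924142838, 0.0621061772108078), 35.02628707885742) [ 0.484 -0.156] 124.4969328321713
[ 46  79  41  11 210] ((0.453094482421875, -0.1889009326696396), (0.011270865797996521, 0.04357294738292694), 24.229459762573242) [ 0.453 -0.189] 123.06286165699063
screw_jar 0.54 [229.6, 1.4] [0.64  0.037 0.04 ]
live_centre 0.67 [294.4, 23.9] [ 0.651 -0.047  0.04 ]
holder 0.69 [53.4, 50.5] [0.496 0.218 0.046]
gear 0.9 [18.8, 29.3] [0.504 0.253 0.06 ]
```

```bash
python3 -m pendant '[[[-10.05,0,0,0.012,0,0,1],[-10.05,0,0,0.012,0,0,1],[-10.05,0,0,0.012,0,0,1],[-10.05,0,0,0.012,0,0,1],[-10.05,0,0,0.012,0,0,1],[-10.05,0,0,0.012,0,0,1],[-10.05,0,0,0.012,0,0,1],[-10.05,0,0,0.012,0,0,1]]]'; python3 -m pendant '[[[-10.05,0,0,0,0,0,1],[-10.05,0,0,0,0,0,1],[0,0,0,0,-0.008,0.015,1],[0,0,0,0,0,0,1],[0,0,0,0,0,0,1]]]'
python3 - <<'E'
from h import *
np.set_printoptions(precision=3,suppress=True)
s=sense();T=toolT(s);print(s['position'],s['joint_pos']);print(T[:3,:3])
d=np.array([.484,-.156,.150])-s['position'];print(T[:3,:3].T@d, np.degrees(np.arctan2(T[1,2],T[0,2])))
p=cam('side');f=p['frame'];print(proj(p,[.484,-.156,.169]),proj(p,s['position']))
E
```

```text
time: 3.45
position: [0.467, -0.1582, 0.256]
tcp_rot: [-3.057, 1.571, -2.799]
wrist_force: [0.1, 0.7, 0.1]
opening: 1.0
time: 4.08
position: [0.4844, -0.1556, 0.2562]
tcp_rot: [2.376, 1.57, 2.98]
wrist_force: [-0.2, -0.2, 0.1]
opening: 1.001
[ 0.484 -0.156  0.256] [-0.447  0.137  1.471 -0.     1.534 -1.051]
[[-0.001 -0.568  0.823]
 [ 0.     0.823  0.568]
 [-1.     0.    -0.   ]]
[ 0.106 -0.    -0.001] 34.59539666543355
[385.586 193.156] [386.492 166.413]
```

```bash
python3 -m pendant '[[[0,0,0,0.045,0,0,1],[0,0,0,0.04,0,0,1],[0,0,0,0.021,0,-0.001,1],[0,0,0,0,0,0,1],[0,0,0,0,0,0,0],[0,0,0,0,0,0,0],[0,0,0,0,0,0,0],[0,0,0,0,0,0,0]]]'; python3 -m pendant '[[[0,0,0,0,0,0,0],[0,0,0,0,0,0,0]]]'
```

```text
time: 5.12
position: [0.4837, -0.1562, 0.1509]
tcp_rot: [-1.112, 1.57, -0.506]
wrist_force: [0.5, -0.4, 0.5]
opening: 0.607
time: 5.38
position: [0.4835, -0.1561, 0.1505]
tcp_rot: [-2.264, 1.571, -1.659]
wrist_force: [-0.4, 0.2, -0.2]
opening: 0.403
```

```bash
python3 -m pendant '[[[0,0,0,0,0,0,0],[0,0,0,0,0,0,0],[0,0,0,0,0,0,0],[0,0,0,0,0,0,0],[0,0,0,0,0,0,0]]]'; python3 -m pendant '[[[0,0,0,-0.015,0,0,0],[0,0,0,-0.03,0,0,0],[0,0,0,-0.035,0,0,0],[0,0,0,0,0,0,0]]]'
python3 - <<'E'
from h import *
np.set_printoptions(precision=3,suppress=True)
p=cam('scene');cv2.imwrite('pics/l3.png',np.hstack([cv2.resize(p['frame'][150:330,240:480],(400,300)),cv2.resize(cam('wrist')['frame'],(400,300))]))
E
```

```text
time: 6.0
position: [0.4835, -0.1561, 0.1505]
tcp_rot: [-1.857, 1.571, -1.252]
wrist_force: [1.0, 0.5, 0.7]
opening: 0.007
time: 6.5
position: [0.4856, -0.1571, 0.2341]
tcp_rot: [-1.063, 1.563, -0.458]
wrist_force: [0.1, 0.2, -0.5]
opening: 0.002
```

View pics/l3.png

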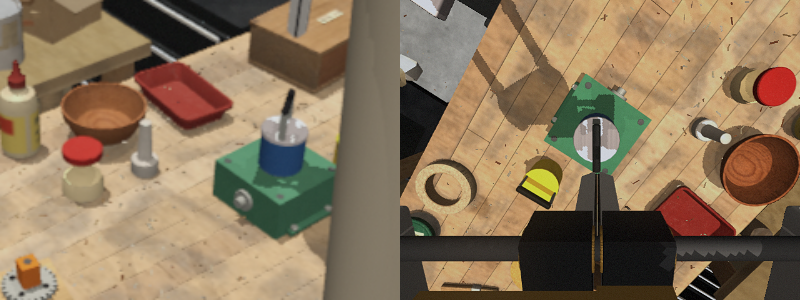

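The picture shows the fingers shut and empty, with the bar still on the canister: in the wrist half it runs from (597,120) to (597,172) and is aligned with the jaws. The canister still stands on the gearbox. I'll triangulate the bar's real position.

Run:
```python
from h import *
np.set_printoptions(precision=3,suppress=True)
s=sense();p=cam('wrist');f=p['frame'];print(s['position'])
print('tcp in wrist',proj(p,s['position']),'pred bar',proj(p,[.484,-.156,.169]))
sc=cam('scene');print('tcp in scene',proj(sc,s['position']),'pred bar in scene',proj(sc,[.484,-.156,.169]))
sd=cam('side')
a=cv2.resize(f[120:300,240:400],None,fx=2.5,fy=2.5,interpolation=cv2.INTER_CUBIC)
b=cv2.resize(sc['frame'][120:300,360:460],None,fx=2.5,fy=2.5,interpolation=cv2.INTER_CUBIC)
cv2.imwrite('pics/m4.png',np.hstack([a,b]))
q=np.array([[.0]]);
```

```text
[ 0.483 -0.156  0.231]
tcp in wrist [314.098 267.39 ] pred bar [315.005 240.33 ]
tcp in scene [415.337 186.317] pred bar in scene [412.01  209.691]
```

View pics/m4.png

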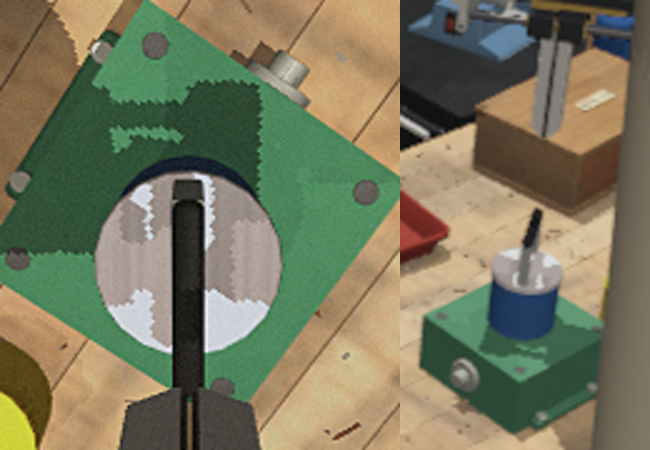

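In the scene crop the fingertip is seen at about (419,174), but the reported TCP projects to (415,186). In the wrist view the tip is at (316,276) against (314,267) predicted. So the real tips may lie behind the reported TCP, and I'll quantify by how much.

Run:
```python
from h import *
np.set_printoptions(precision=1,suppress=True)
s=sense();P=np.array(s['position']);w=cam('wrist');sc=cam('scene');sd=cam('side')
for d in (0,.01,.02,.03,.04): print(d,proj(w,P+[0,0,d]),proj(sc,P+[0,0,d]),proj(sd,P+[0,0,d]))
a=cv2.resize(sc['frame'][140:220,380:460],(400,400),interpolation=cv2.INTER_CUBIC)
b=cv2.resize(sd['frame'][130:210,345:425],(400,400),interpolation=cv2.INTER_CUBIC)
cv2.imwrite('pics/t5.png',np.hstack([a,b]))
```

```text
0 [314.1 267.4] [415.4 187.1] [386.7 175. ]
0.01 [314.  273.2] [415.9 183.1] [386.8 171.8]
0.02 [313.9 279.5] [416.5 179.2] [386.9 168.7]
0.03 [313.8 286.4] [417.  175.2] [387.1 165.5]
0.04 [313.7 294. ] [417.5 171.1] [387.2 162.4]
```

View pics/t5.png

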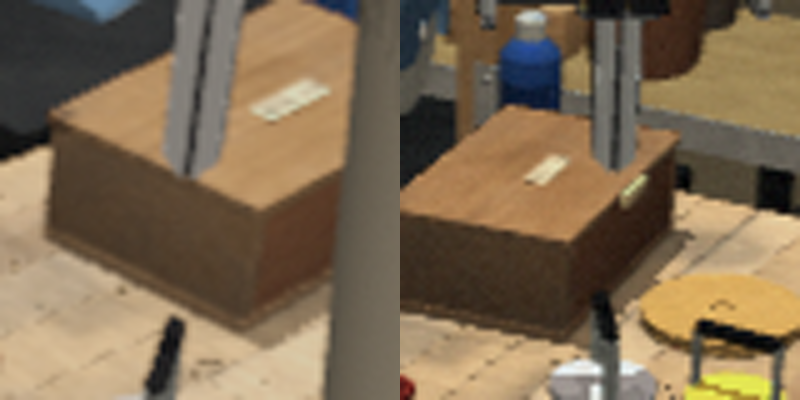

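Run:
```python
from h import *
np.set_printoptions(precision=1,suppress=True)
print(ctrl.grip_depth, [a for a in dir(ctrl) if a[0]!='_'])
w=optics.snapshot('wrist');M=np.linalg.inv(np.array(w['tool_from_camera']))
pr=lambda X:(lambda c:np.array([w['fx']*c[0]/c[2]+w['cx'],w['fy']*c[1]/c[2]+w['cy']]))(M[:3,:3]@X+M[:3,3])
for d in (0,.01,.02,.03,.04):
  print(d,[pr(np.array([-d,y,z])) for y in(-.008,.008) for z in (-.047,.047)],pr(np.array([-d,.008,0])))
```

```text
0.0188 ['IKError', 'grip_depth']
0 [array([237.8, 279.6]), array([390.5, 279.7]), array([236.3, 254.8]), array([391.9, 255. ])] [314.1 254.9]
0.01 [array([234.4, 285.9]), array([393.7, 286. ]), array([232.8, 260.1]), array([395.3, 260.3])] [314.  260.2]
0.02 [array([230.7, 292.7]), array([397.3, 292.9]), array([229., 266.]), array([399. , 266.1])] [314. 266.]
0.03 [array([226.7, 300.2]), array([401.1, 300.4]), array([224.8, 272.3]), array([403. , 272.5])] [313.9 272.4]
0.04 [array([222.2, 308.5]), array([405.4, 308.7]), array([220.1, 279.3]), array([407.5, 279.5])] [313.8 279.4]
```

All three cameras agree that the real fingertips sit about 33 mm short of the reported TCP, whether open or shut. I'll allow for that: reported TCP z = real tip z − 0.033. I'm retrying the grasp lower, with the jaws half open.

```bash
python3 -m pendant '[[[0,0,0,0,0,0,0.5],[0,0,0,0,0,0,0.5],[0,0,0,0.01,0,0,0.5],[0,0,0,0.02,0,0,0.5],[0,0,0,0.025,0,0,0.5],[0,0,0,0.03,0,0,0.5],[0,0,0,0.024,0,0,0.5],[0,0,0,0,0,0,0.5]]]'; python3 -m pendant '[[[0,0,0,0,0,0,0],[0,0,0,0,0,0,0],[0,0,0,0,0,0,0],[0,0,0,0,0,0,0],[0,0,0,0,0,0,0],[0,0,0,0,0,0,0]]]'
```

```text
time: 7.95
position: [0.4816, -0.1552, 0.1193]
tcp_rot: [2.096, 1.566, 2.701]
wrist_force: [0.1, 1.2, 0.3]
opening: 0.497
time: 8.7
position: [0.4835, -0.1564, 0.1219]
tcp_rot: [-1.773, 1.57, -1.168]
wrist_force: [-1.4, 0.3, 3.4]
opening: 0.101
```

```bash
python3 -m pendant '[[[0,0,0,-0.01,0,0,0],[0,0,0,-0.02,0,0,0],[0,0,0,-0.03,0,0,0],[0,0,0,0,0.025,0.005,0],[0,0,0,0,0.045,0.01,0],[0,0,0,0,0.05,0.012,0],[0,0,0,0,0.05,0.012,0],[0,0,0,0,0.025,0.006,0]]]'; python3 -m pendant '[[[0,0,0,0,0,0,0],[0,0,0,0.03,0,0,0],[0,0,0,0.04,0,0,0],[0,0,0,0.03,0,0,0]]]'
python3 - <<'E'
from h import *
s=sense();print(s['position'],s['opening'],s['wrist_force'])
a=cv2.resize(cam('scene')['frame'][150:350,240:480],(480,400))
b=cv2.resize(cam('wrist')['frame'][:,:],(320,400))
cv2.imwrite('pics/p6.png',np.hstack([a,b]))
E
```

```text
time: 9.7
position: [0.4052, 0.0335, 0.1799]
tcp_rot: [2.075, 1.566, 2.683]
wrist_force: [0.3, 0.5, -3.5]
opening: 0.103
time: 10.2
position: [0.4081, 0.0296, 0.0794]
tcp_rot: [2.618, 1.569, -3.06]
wrist_force: [0.3, -0.1, -3.2]
opening: 0.1
[0.40808828 0.02959279 0.07937172] 0.0996164238768886 [ 0.27214001 -0.14607401 -3.15675468]
```

View pics/p6.png

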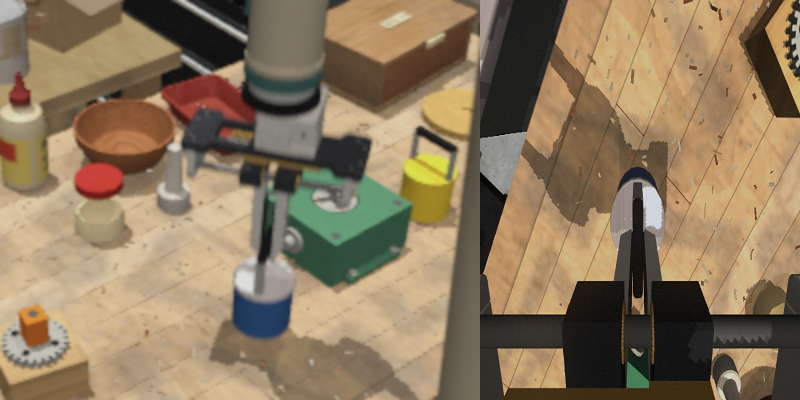

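The canister hangs upright in the jaws at (262,300) in the crop, over bare bench. I'm lowering the last few centimetres.

```bash
python3 -m pendant '[[[0,0,0,0.012,0,0,0],[0,0,0,0.006,0,0,0],[0,0,0,0.003,0,0,0],[0,0,0,0,0,0,0]]]';  python3 -m pendant '[[[0,0,0,0.002,0,0,0],[0,0,0,0,0,0,0]]]'
```

```text
time: 10.8
position: [0.4098, 0.0298, 0.0607]
tcp_rot: [-0.881, 1.57, -0.276]
wrist_force: [0.2, -0.5, -3.4]
opening: 0.103
time: 11.05
position: [0.4096, 0.0299, 0.0585]
tcp_rot: [-0.996, 1.571, -0.391]
wrist_force: [0.0, -0.3, -3.3]
opening: 0.101
```

```bash
python3 -m pendant '[[[0,0,0,0.001,0,0,0],[0,0,0,0.001,0,0,0],[0,0,0,0,0,0,0]]]';  python3 -m pendant '[[[0,0,0,0.001,0,0,0],[0,0,0,0,0,0,0]]]'
```

```text
time: 11.42
position: [0.4099, 0.0297, 0.0578]
tcp_rot: [-1.112, 1.57, -0.507]
wrist_force: [-3.2, -0.4, 9.1]
opening: 0.102
time: 11.68
position: [0.4101, 0.0297, 0.0579]
tcp_rot: [-0.981, 1.569, -0.376]
wrist_force: [-4.6, -0.5, 17.3]
opening: 0.103
```

```bash
python3 -m pendant '[[[0,0,0,-0.0015,0,0,0.1],[0,0,0,0,0,0,0.5],[0,0,0,0,0,0,0.6],[0,0,0,0,0,0,0.6],[0,0,0,0,0,0,0.6],[0,0,0,-0.02,0,0,0.7],[0,0,0,-0.05,0,0,0.7],[0,0,0,-0.05,0,0,0.7]]]';  python3 -m pendant '[[[0,0,0,-0.02,0.03,0.04,0.7],[0,0,0,-0.02,0.03,0.04,0.7],[0,0,0,-0.02,0.03,0.04,0.7],[0,0,0,-0.01,0.03,0.04,0.7],[0,0,0,0,0.02,0.042,0.7],[0,0,0,0,0,0,0.7],[0,0,0,0,0,0,0.7]]]'
cat >> h.py <<'E'
def orange(p,z,save=None):
    f=p['frame'];g=cv2.cvtColor(f,cv2.COLOR_BGR2HSV)
    m=cv2.inRange(g,(5,170,120),(16,255,255));n,l,st,c=cv2.connectedComponentsWithStats(m)
    i=1+np.argmax(st[1:,4]);q=np.argwhere(l==i)[:,::-1]
    w=np.array([ray(p,x,z)[:2] for x in q],np.float32);return st[i],c[i],cv2.minAreaRect(w)
E
python3 - <<'E'
from h import *
np.set_printoptions(precision=3,suppress=True)
s=sense();T=toolT(s);print(s['position'],s['joint_pos'],np.degrees(np.arctan2(T[1,2],T[0,2])))
p=cam('wrist');print(orange(p,.09));f=p['frame']
print('p.tip',proj(p,s['position']))
for k,z in dict(gear=.056,holder=.046,canister=.062,drive=.064).items():
    for d in models.spot_in(p,k)[:2]: print(k,d['score'],d['centre'],ray(p,d['centre'],z))
sc=cam('scene');d=models.spot_in(sc,'gear')[0];print(ray(sc,d['centre'],.06))
cv2.imwrite('pics/g7.png',np.hstack([cv2.resize(f,(480,360)),cv2.resize(sc['frame'][150:390,200:410],(315,360))]))
E
```

```text
time: 12.68
position: [0.4092, 0.0299, 0.178]
tcp_rot: [2.477, 1.57, 3.083]
wrist_force: [-0.1, -0.1, 0.2]
opening: 0.701
time: 13.55
position: [0.4955, 0.2594, 0.2463]
tcp_rot: [-3.067, 1.569, -2.462]
wrist_force: [0.2, -0.4, 0.4]
opening: 0.698
[0.495 0.259 0.246] [ 0.358  0.22   1.39  -0.001  1.534 -0.247] 34.6867732399128
(array([306, 204,  30,  30, 341], dtype=int32), array([320.126, 216.924]), ((0.502659022808075, 0.25892120599746704), (0.022525766864418983, 0.022818271070718765), 79.5311050415039))
p.tip [314.096 267.388]
gear 0.86 [318.5, 213.5] [0.502 0.257 0.056]
holder 0.89 [316.3, 182.1] [0.481 0.283 0.046]
canister 0.96 [156.6, 315.0] [0.414 0.05  0.062]
[0.496 0.261 0.06 ]
```

View pics/g7.png

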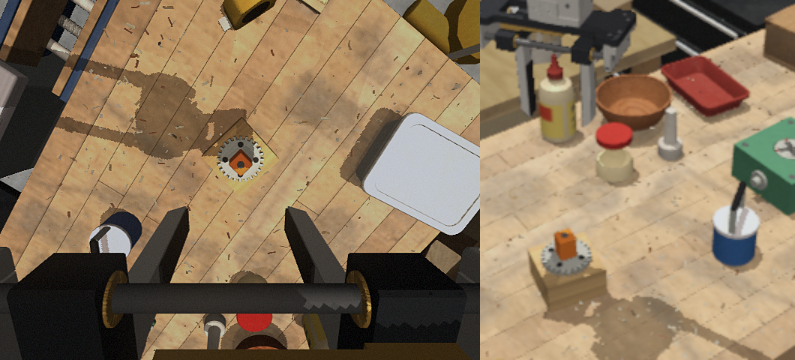

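The canister stands upright on the bench at crop (735,235). The gear's orange head is at wrist (320,217), turned diamond-wise in the image. I'll go lower for a better head angle.

```bash
python3 -m pendant '[[[0,0,0,0.03,0,0.003,0.7],[0,0,0,0.03,0,0.003,0.7],[0,0,0,0,0,0,0.7],[0,0,0,0,0,0,0.7]]]'
python3 - <<'E'
from h import *
np.set_printoptions(precision=3,suppress=True)
s=sense();T=toolT(s);print(s['position'],np.degrees(np.arctan2(T[1,2],T[0,2])))
p=cam('wrist');f=p['frame'];g=cv2.cvtColor(f,cv2.COLOR_BGR2HSV);print(p['C'])
for lo in ((3,120,60),(3,150,150),(5,170,200)):
    m=cv2.inRange(g,lo,(20,255,255));n,l,st,c=cv2.connectedComponentsWithStats(m)
    for i in range(1,n):
        if abs(c[i][0]-320)<40 and abs(c[i][1]-215)<60 and st[i,4]>60:
            q=np.argwhere(l==i)[:,::-1];h=cv2.convexHull(q.astype(np.float32))
            w=np.array([ray(p,x[0],.09)[:2] for x in h],np.float32);print(lo,st[i],cv2.minAreaRect(w))
            a=cv2.approxPolyDP(h,2.5,True)[:,0];print(a.tolist())
u,v=320,205
cv2.imwrite('pics/g8.png',cv2.resize(f[165:265,260:380],None,fx=6,fy=6,interpolation=cv2.INTER_CUBIC))
E
```

```text
time: 14.4
position: [0.5016, 0.2634, 0.1881]
tcp_rot: [-0.297, 1.569, 0.308]
wrist_force: [0.6, 0.0, -0.9]
opening: 0.699
[0.502 0.263 0.188] 34.65156275716267
[0.458 0.328 0.405]
(3, 120, 60) [295 209  37  42 850] ((0.5009815096855164, 0.26178237795829773), (0.02742541953921318, 0.027382755652070045), 80.03367614746094)
[[331.0, 233.0], [312.0, 250.0], [295.0, 231.0], [297.0, 223.0], [314.0, 209.0], [329.0, 224.0]]
(3, 120, 60) [325 234  31  27  94] ((0.5286918878555298, 0.262599378824234), (0.0337696447968483, 0.006505915429443121), 76.66497039794922)
[[355.0, 235.0], [326.0, 260.0], [332.0, 248.0]]
(3, 120, 60) [285 248  11  11  70] ((0.49667298793792725, 0.23289668560028076), (0.008453316986560822, 0.009108683094382286), 41.62163543701172)
[[295.0, 255.0], [291.0, 258.0], [285.0, 250.0], [294.0, 248.0]]
(3, 150, 150) [296 217  34  34 498] ((0.5029829740524292, 0.25906723737716675), (0.021883364766836166, 0.02266554906964302), 79.06035614013672)
[[329.0, 234.0], [312.0, 250.0], [296.0, 232.0], [314.0, 217.0]]
```

View pics/g8.png

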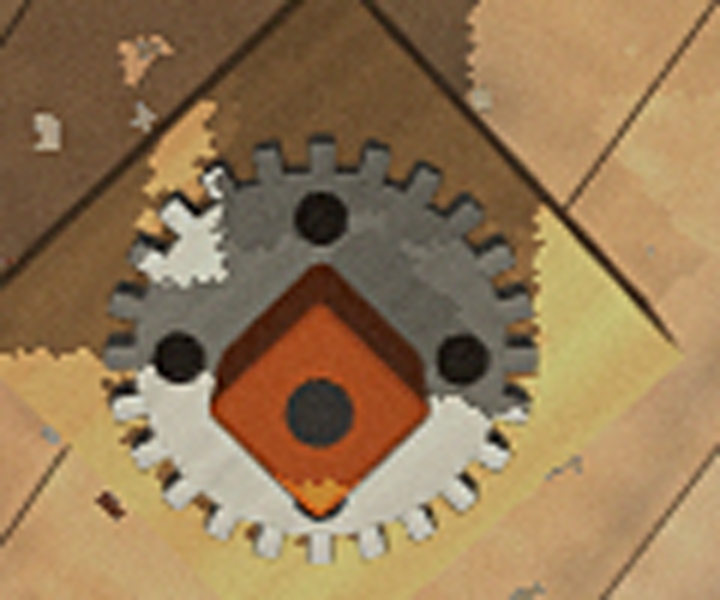

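The crop shows the head's top face with corners near full-frame (332,232), (313,251), (295,232) and (314,215). That puts its centre at (0.503, 0.259) with sides at about −11°. I'm turning and descending, then checking.

```bash
python3 -m pendant '[[[9.1,0,0,0.02,0,0,0.7],[9.1,0,0,0.02,0,0,0.7],[9.1,0,0,0.02,0,0,0.7],[9.1,0,0,0.02,0,0,0.7],[9.1,0,0,0.02,0,0,0.7],[0,0,0,0,-0.004,0.002,0.7],[0,0,0,0,0,0,0.7],[0,0,0,0,0,0,0.7]]]'
python3 - <<'E'
from h import *
np.set_printoptions(precision=3,suppress=True)
s=sense();T=toolT(s);print(s['position'],np.degrees(np.arctan2(T[1,2],T[0,2])))
p=cam('wrist');f=p['frame'];g=cv2.cvtColor(f,cv2.COLOR_BGR2HSV)
m=cv2.inRange(g,(3,120,60),(20,255,255))
for lo in ((3,120,60),(3,150,150)):
    m=cv2.inRange(g,lo,(20,255,255));n,l,st,c=cv2.connectedComponentsWithStats(m)
    for i in range(1,n):
        if st[i,4]>300:
            q=np.argwhere(l==i)[:,::-1];h=cv2.convexHull(q.astype(np.float32))
            w=np.array([ray(p,x[0],.09)[:2] for x in h],np.float32);print(lo,st[i],cv2.minAreaRect(w))
E
```

```text
time: 15.45
position: [0.5033, 0.2593, 0.0884]
tcp_rot: [0.528, 1.568, 0.34]
wrist_force: [-0.2, 0.0, 0.5]
opening: 0.7
[0.503 0.259 0.088] -10.774206449196287
(3, 120, 60) [  33    0   82   67 2835] ((0.40592777729034424, 0.4085456430912018), (0.030560187995433807, 0.03868376463651657), 79.3174057006836)
(3, 120, 60) [    0     0   380   362 39808] ((0.43253254890441895, 0.3219200372695923), (0.19065429270267487, 0.22976337373256683), 88.15692901611328)
(3, 120, 60) [ 294  237   40   50 1710] ((0.5037169456481934, 0.26390740275382996), (0.031159425154328346, 0.023671332746744156), 79.22673034667969)
(3, 120, 60) [136 366  18  71 415] ((0.3730390667915344, 0.18793043494224548), (0.05679389461874962, 0.010123630985617638), 70.5401611328125)
(3, 120, 60) [478 366  17  71 408] ((0.5996120572090149, 0.1442718803882599), (0.05657712370157242, 0.010862613096833229), 85.13228607177734)
(3, 120, 60) [270 418  59  29 423] ((0.47069206833839417, 0.144289031624794), (0.022395242005586624, 0.04157228767871857), 84.58905792236328)
(3, 150, 150) [  33    0   55   39 1220] ((0.40201324224472046, 0.4176770746707916), (0.015136592090129852, 0.02751704305410385), 65.7013168334961)
(3, 150, 150) [296 253  36  34 936] ((0.5026705861091614, 0.25905728340148926), (0.021233350038528442, 0.021387489512562752), 79.21939849853516)
```

```bash
python3 -m pendant '[[[0,0,0,0.025,0,0,0.7],[0,0,0,0.02,0,0,0.7],[0,0,0,0.012,0,0,0.7],[0,0,0,0,0,0,0.2],[0,0,0,0,0,0,0],[0,0,0,0,0,0,0],[0,0,0,0,0,0,0],[0,0,0,0,0,0,0]]]'; python3 -m pendant '[[[0,0,0,0,0,0,0],[0,0,0,0,0,0,0],[0,0,0,0,0,0,0]]]'
```

```text
time: 16.5
position: [0.5024, 0.2591, 0.0303]
tcp_rot: [0.531, 1.57, 0.342]
wrist_force: [-0.6, -0.5, 1.6]
opening: 0.254
time: 16.88
position: [0.5024, 0.2592, 0.0303]
tcp_rot: [0.514, 1.57, 0.325]
wrist_force: [-1.6, -0.1, 4.5]
opening: 0.254
```

Gripped: the opening of 0.254 is 23.9 mm, matching the 24 mm head. I'm lifting and carrying it past the gearbox to view the socket with the wrist camera.

```bash
python3 -m pendant '[[[0,0,0,-0.02,0,0,0],[0,0,0,-0.04,0,0,0],[0,0,0,-0.05,0,0,0],[0,0,0,-0.04,-0.03,0.003,0],[0,0,0,0,-0.05,0.006,0],[0,0,0,0,-0.058,0.006,0],[0,0,0,0,-0.058,0.006,0],[0,0,0,0,-0.058,0.006,0]]]'; python3 -m pendant '[[[0,0,0,0,-0.058,0.007,0],[0,0,0,0,-0.058,0.007,0],[0,0,0,0,-0.058,0.007,0],[0,0,0,0,-0.04,0.005,0],[0,0,0,0,-0.025,0.003,0],[0,0,0,0,0,0,0],[0,0,0,0,0,0,0],[0,0,0,0,0,0,0]]]'
python3 - <<'E'
from h import *
np.set_printoptions(precision=3,suppress=True)
s=sense();T=toolT(s);print(s['position'],s['opening'],s['wrist_force'],s['joint_pos'],np.degrees(np.arctan2(T[1,2],T[0,2])))
p=cam('wrist');f=p['frame'];u,v=proj(p,[.485,-.155,.064]);print(u,v)
np.savez('pics/w9.npz',**{k:p[k] for k in('frame','A','C','fx','fy','cx','cy')})
v0=max(0,int(v)-75);u0=int(u)-100
print(u0,v0);cv2.imwrite('pics/s9.png',cv2.resize(f[v0:v0+150,u0:u0+200],None,fx=4,fy=4,interpolation=cv2.INTER_CUBIC))
E
```

```text
time: 17.88
position: [0.48, 0.0028, 0.1789]
tcp_rot: [-2.859, 1.569, -3.048]
wrist_force: [0.9, -0.8, -2.7]
opening: 0.253
time: 18.88
position: [0.4645, -0.2344, 0.1798]
tcp_rot: [2.251, 1.57, 2.063]
wrist_force: [-0.6, 0.3, -2.4]
opening: 0.253
[ 0.464 -0.234  0.18 ] 0.25262557419068854 [-0.573  0.323 -2.375] [-0.601  0.187  1.596  0.     1.36  -0.414] -10.755464029493059
321.0121908765625 130.71417165351494
221 55
```

View pics/s9.png

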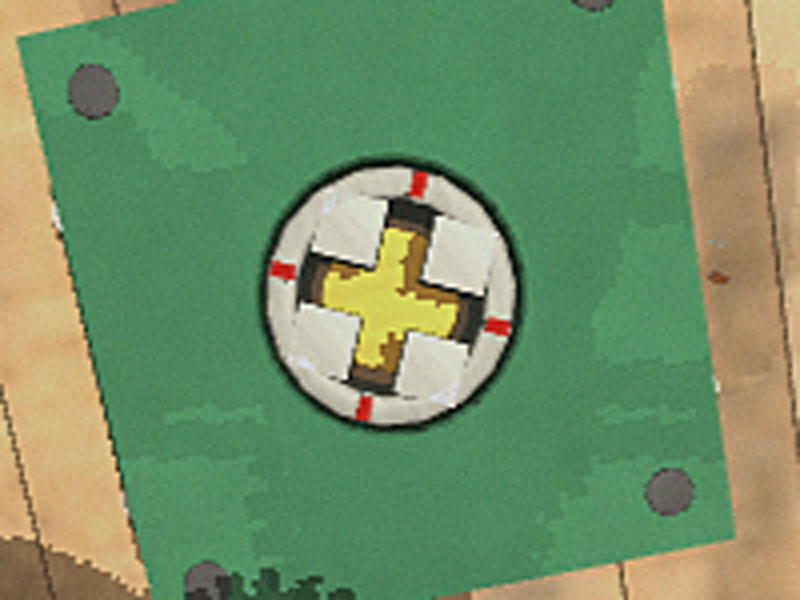

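The socket is clear at crop (390,297), with red marks at (420,184), (283,271), (364,408) and (497,327). I'll measure them by mask.

Run:
```python
from h import *
np.set_printoptions(precision=4,suppress=True)
p=dict(np.load('pics/w9.npz'));f=p['frame'];g=cv2.cvtColor(f,cv2.COLOR_BGR2HSV)
m=cv2.inRange(g,(0,150,80),(6,255,255))|cv2.inRange(g,(174,150,80),(180,255,255))
n,l,st,c=cv2.connectedComponentsWithStats(m);W=[]
for i in range(1,n):
    if st[i,4]>8 and np.hypot(*(c[i]-[318,129]))<45: W.append(ray(p,c[i],.064));print(st[i],c[i],W[-1])
W=np.array(W);ce=W[:,:2].mean(0);print(ce)
for w in W: d=w[:2]-ce;print(np.hypot(*d)*1e3,np.degrees(np.arctan2(d[1],d[0])))
# ring
s=sense();T=toolT(s);print(s['position'],T[:3,:3].T@np.array([*(ce-s['position'][:2]),0]))
```

```text
[323  98   5   6  21] [325.2381 100.5714] [ 0.4928 -0.132   0.064 ]
[289 120   6   5  23] [291.5217 122.087 ] [ 0.4618 -0.1435  0.064 ]
[342 135   7   4  20] [345.15 136.35] [ 0.5044 -0.1634  0.064 ]
[310 154   4   6  19] [311.5789 156.5263] [ 0.4731 -0.1745  0.064 ]
[ 0.483  -0.1533]
23.506283692226404 65.35929661201321
23.374084654321365 155.091867435901
23.56314453337389 -25.138655508990585
23.411358118624502 -115.10184927714909
[ 0.4646 -0.2345  0.1799] [0.     0.0831 0.003 ]
```

```bash
python3 -m pendant '[[[0,0,0,0,0.03,0.001,0],[0,0,0,0,0.035,0.001,0],[0,0,0,0,0.018,0.001,0],[7.05,0,0,0.02,0,0,0],[7.05,0,0,0.03,0,0,0],[0,0,0,0.02,0,0,0],[0,0,0,0,0,0,0],[0,0,0,0,0,0,0]]]'
cat > st.py <<'E'
from h import *
np.set_printoptions(precision=4,suppress=True)
s=sense();T=toolT(s);ce=np.array([.4828,-.1533,s['position'][2]])
print(s['position'],np.degrees(np.arctan2(T[1,2],T[0,2])),'corr',T[:3,:3].T@(ce-s['position']),'F',s['wrist_force'],s['wrist_torque'],s['opening'])
E
python3 st.py
```

```text
time: 19.92
position: [0.4839, -0.1551, 0.1109]
tcp_rot: [-0.176, 1.569, -0.611]
wrist_force: [0.0, -0.2, -2.2]
opening: 0.255
[ 0.4839 -0.1551  0.1109] -24.90874252895114 corr [-0.      0.0011 -0.0018] F [ 0.0188 -0.1901 -2.166 ] [-0.0335 -0.1215 -0.0378] 0.25540278888531026
```

```bash
python3 -m pendant '[[[0,0,0,0.01,0.001,-0.0018,0],[0,0,0,0.012,0,0,0],[0,0,0,0,0,0,0],[0,0,0,0,0,0,0]]]'; python3 st.py
python3 - <<'E'
from h import *
np.set_printoptions(precision=1,suppress=True)
sc=cam('scene');sd=cam('side')
X=[.4828,-.1533,.064];a=proj(sc,X).astype(int);b=proj(sd,X).astype(int);print(a,b)
A=cv2.resize(sc['frame'][a[1]-45:a[1]+30,a[0]-50:a[0]+50],(400,300),interpolation=cv2.INTER_CUBIC)
B=cv2.resize(sd['frame'][b[1]-45:b[1]+30,b[0]-50:b[0]+50],(400,300),interpolation=cv2.INTER_CUBIC)
cv2.imwrite('pics/i10.png',np.hstack([A,B]))
E
```

```text
time: 20.42
position: [0.482, -0.1532, 0.0879]
tcp_rot: [-1.542, 1.571, -1.977]
wrist_force: [0.2, -0.6, -2.9]
opening: 0.254
[ 0.482  -0.1532  0.0879] -24.93229630780116 corr [-0.      0.0002  0.0008] F [ 0.2062 -0.6021 -2.8763] [-0.0267 -0.0947 -0.0147] 0.25408847964536807
[406 247] [384 223]
```

View pics/i10.png

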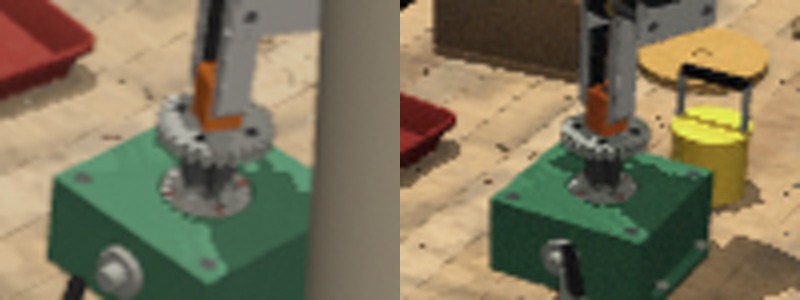

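The stem hangs centred over the ring in both views: scene crop stem (207,195), ring (208,190). I'm going in gently.

```bash
python3 -m pendant '[[[0,0,0,0.004,0,0.0005,0],[0,0,0,0.004,0,0,0],[0,0,0,0.004,0,0,0],[0,0,0,0,0,0,0]]]'; python3 st.py;  python3 -m pendant '[[[0,0,0,0.004,0,0,0],[0,0,0,0.004,0,0,0],[0,0,0,0,0,0,0]]]'; python3 st.py
```

```text
time: 21.02
position: [0.482, -0.1531, 0.0755]
tcp_rot: [-3.082, 1.57, 2.766]
wrist_force: [-0.3, 0.3, -2.8]
opening: 0.251
[ 0.482  -0.1531  0.0755] -24.932933343643988 corr [-0.      0.0002  0.0008] F [-0.2901  0.2755 -2.7742] [-0.0491 -0.053  -0.0061] 0.25092406492585545
time: 21.4
position: [0.482, -0.1531, 0.0675]
tcp_rot: [-3.063, 1.57, 2.785]
wrist_force: [-0.1, 0.3, -3.0]
opening: 0.256
[ 0.482  -0.1531  0.0675] -24.933173751496085 corr [-0.      0.0002  0.0008] F [-0.0661  0.2711 -2.9551] [-0.0767 -0.0567  0.0204] 0.25643198242729237
```

No contact forces, and the full splines are about 10 mm inside. I'm continuing against the spring.

```bash
python3 -m pendant '[[[0,0,0,0.004,0,0,0],[0,0,0,0.004,0,0,0],[0,0,0,0.004,0,0,0],[0,0,0,0,0,0,0]]]'; python3 st.py;  python3 -m pendant '[[[0,0,0,0.003,0,0,0],[0,0,0,0.002,0,0,0],[0,0,0,0,0,0,0]]]'; python3 st.py
```

```text
time: 21.9
position: [0.4825, -0.1534, 0.0563]
tcp_rot: [-0.171, 1.57, -0.606]
wrist_force: [-1.2, 0.4, 3.4]
opening: 0.253
[ 0.4825 -0.1534  0.0563] -24.93130615655487 corr [0.     0.0002 0.0002] F [-1.1892  0.4399  3.4176] [ 0.1298  0.2031 -0.0096] 0.25348021078366567
time: 22.28
position: [0.4825, -0.1534, 0.0512]
tcp_rot: [-0.12, 1.57, -0.555]
wrist_force: [-1.7, 0.5, 5.6]
opening: 0.256
[ 0.4825 -0.1534  0.0512] -24.933290658080214 corr [0.     0.0002 0.0002] F [-1.7223  0.4665  5.6388] [0.0846 0.3111 0.0268] 0.25599531411705756
```

```bash
python3 -m pendant '[[[0,0,0,0.002,0,0,0],[0,0,0,0.001,0,0,0],[0,0,0,0,0,0,0]]]'; python3 -m pendant '[[[0,0,0,0.001,0,0,0],[0,0,0,0,0,0,0]]]';python3 st.py
```

```text
time: 22.65
position: [0.4826, -0.1534, 0.0484]
tcp_rot: [-0.106, 1.57, -0.541]
wrist_force: [-1.5, 1.2, 7.1]
opening: 0.253
time: 22.9
position: [0.4826, -0.1534, 0.0483]
tcp_rot: [-0.119, 1.57, -0.554]
wrist_force: [-2.9, 1.3, 12.8]
opening: 0.25
[ 0.4826 -0.1534  0.0483] -24.928545431308855 corr [0.     0.0002 0.0001] F [-2.916   1.2617 12.7609] [ 0.2804  0.6414 -0.0693] 0.24982967983424897
```

It stalled at z = 0.0483, exactly the predicted home height, and the force stepped up. I'll press slightly more and check visually.

```bash
python3 -m pendant '[[[0,0,0,0.001,0,0,0],[0,0,0,0,0,0,0],[0,0,0,0,0,0,0],[0,0,0,0,0,0,0]]]';python3 st.py
python3 - <<'E'
from h import *
sc=cam('scene');sd=cam('side')
A=cv2.resize(sc['frame'][195:295,345:465],(480,400),interpolation=cv2.INTER_CUBIC)
B=cv2.resize(sd['frame'][180:260,345:409],(320,400),interpolation=cv2.INTER_CUBIC)
cv2.imwrite('pics/f11.png',np.hstack([A,B]))
E
```

```text
time: 23.4
position: [0.4826, -0.1534, 0.0483]
tcp_rot: [-0.118, 1.569, -0.553]
wrist_force: [-3.9, 1.1, 18.8]
opening: 0.254
[ 0.4826 -0.1534  0.0483] -24.926139312096982 corr [0.     0.0002 0.0001] F [-3.9302  1.1169 18.8271] [ 0.49    1.0271 -0.0425] 0.25393846832333966
```

Run:
```python
from h import *
p=cam('scene')
for k,z in dict(canister=.035,gear=.07).items():
    for d in models.spot_in(p,k)[:2]: print(k,round(d['score'],2),d['centre'],ray(p,d['centre'],z).round(3))
print(ticket.sign_off())
```

```text
canister 0.98 [370.9, 305.3] [0.405 0.03  0.035]
gear 0.72 [407.1, 248.1] [ 0.475 -0.146  0.07 ]
the job is handed in; nothing more can be done
None
```

The job is handed in with the gear home in the gearbox, still gripped and pressed down. The robot clock read about 23.5 s of the 51 s allowed.

- **Canister:** I lifted the blue canister by its handle and lowered it until the wrist force showed contact with the bench. It stands at about (0.41, 0.03), roughly 0.2 m from the socket. The picture after release showed it upright, and the last detection still had it there.
- **Gear:** I turned it about −14° to the measured slot angle of −24.9° and pressed it in against the spring. It stopped at the predicted home height (TCP z 0.0483 m). Pressing further raised the force from 7 to 19 N with no more travel, and the opening of 0.254 (23.9 mm) shows the 24 mm head is still held.

**What failed or disagreed:**
- **First handle grasp:** it closed on nothing. The real fingertips sit about 33 mm short of the reported TCP, as all three cameras showed. I lowered later grasps by that much, and the canister was not disturbed.
- **Final picture:** I could not view it because the 12-picture limit was reached. The seated state rests on position, force and the last detection, which put the gear within about 1 cm of the socket. That is too coarse to judge seating by itself.

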